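# Poise the stencil plate over the work stand's screw holes

### The job

Set the tilted work stand straight first: lay its bed down level and swivel it square to its foot, with the knob's arm over the brass tongue. Then take the aluminium stencil plate by its wooden bar and hold it level about 15 mm above the bed, without the plate touching the bed, its three corner holes right over the three threaded holes, so that I can start the screws; finish while still holding it there, do not put it down or let go. Leave the other things on the table where they are.

Things in the scene. Friction and masses are not known exactly. Their poses are not given: they have to be found in the camera images.
- stand: Heavy dark steel foot of the work stand, fixed to the table, 160 (x) x 180 (y) x 18 mm. Origin: under its centre, at table height; the vertical swivel axis passes through it. A small brass tongue sticks out of the middle of its -x edge and marks the square position.
- swivel (a joint): Swivel of the stand about the vertical axis through stand, range -0.8 to 0.8 rad, 0 = square to the foot (the knob's arm stands right over the brass tongue, bed edges parallel to foot edges); positive turns the bed counter-clockwise seen from above. Stiff by friction (0.25 N m): it stays where it is left.
- knob (a point): Centre of the top of the swivel's black upright round knob, 16 mm in diameter, standing 58 mm tall out of a flat arm; its top is 98 mm above the table, 120 mm from the swivel axis on the bed's near (-x) side. It turns with swivel and does not tilt. Grip it from above and lead it round the swivel axis.
- tilt (a joint): Tilt hinge of the bed, range 0 to 0.8 rad: 0 = level, lying on its stop, positive = far (+x) edge raised. The hinge line runs along the bed's y axis, 70 mm to the -x side of the bed's centre and 20 mm below its top surface (70 mm above the table). Stiff by friction: it stays where it is left; about 5 to 10 N pressed down near the raised edge lowers it.
- bed: Wooden bed of the stand, 140 (x) x 190 (y) x 20 mm, with a painted panel inlaid. It swivels and tilts. Origin: under its centre; z normal to its face, x pointing from the hinge edge to the raised edge.
- bed_centre (a point): Centre of the bed's top surface, axes as bed. When the bed is level this is 90 mm above the table, over the swivel axis.
- plate: Loose flat aluminium stencil plate, 130 (x) x 180 (y) x 5 mm, about 0.2 kg, with two rectangular windows and a wooden grip bar across the middle between them. Origin: centre of its underside. Round screw holes, 16 mm across, in three of its four corners; the corner at (-x, -y) has none, exactly as on the bed. It lies flat on the table, bar up.
- plate_bar (a point): Centre of the wooden grip bar of the plate, 23 mm above the plate's underside. Bar: 80 mm long along the plate's x, 16 mm thick along the plate's y, from 5 to 41 mm above the underside. Grip across its thickness. Axes as plate.
- bed_hole0 (a point): Mouth of a threaded hole (8 mm, brass collar) in the bed's top surface, at (+50, +75) mm in x, y from the bed's centre. Axes as bed.
- plate_hole0 (a point): Centre of a 16 mm screw hole on the plate's underside, at (+50, +75) mm in x, y from the plate's centre; belongs over bed_hole0. Axes as plate.
- bed_hole1 (a point): Mouth of a threaded hole (8 mm, brass collar) in the bed's top surface, at (+50, -75) mm in x, y from the bed's centre. Axes as bed.
- plate_hole1 (a point): Centre of a 16 mm screw hole on the plate's underside, at (+50, -75) mm in x, y from the plate's centre; belongs over bed_hole1. Axes as plate.
- bed_hole2 (a point): Mouth of a threaded hole (8 mm, brass collar) in the bed's top surface, at (-50, +75) mm in x, y from the bed's centre. Axes as bed.
- plate_hole2 (a point): Centre of a 16 mm screw hole on the plate's underside, at (-50, +75) mm in x, y from the plate's centre; belongs over bed_hole2. Axes as plate.
- jar: Bystander: amber screw-top jar, 58 mm wide, 85 mm high, loose on the table. Origin under its middle. To be left alone.
- cup: Bystander: white ceramic cup, 76 mm wide, 70 mm high, loose on the table. Origin under its middle. To be left alone.
- wax: Bystander: round copper-coloured wax cake, 72 mm wide, 22 mm high, loose on the table. Origin under its middle. To be left alone.
- brush: Bystander: paint brush lying flat, 200 mm long, loose on the table. Origin under its middle. To be left alone.
- clip: Bystander: wooden clothes peg lying flat, 75 x 9 x 14 mm, loose on the table. Origin under its middle. To be left alone.
- panel: Bystander: dark wooden painting panel lying flat, 120 x 150 x 28 mm, loose on the table. Origin under its middle. To be left alone.
- tin: Bystander: steel tin half full of wax, 130 x 85 x 50 mm, loose on the table. Origin under its middle. To be left alone.

How it is judged:
By the outcome, as a careful person would: the job done as asked, in the order asked, and still so for the second after the job is handed in, while the arm keeps its last pose, push and grip.
It also fails if it takes over 64 s, if anything falls off the work surface, if the arm or the gripper's body presses on something with over 40 N, if the wrist force passes 120 N, or if a joint passes its speed limit or range.

### The arm

A 6-joint arm with a two-finger parallel gripper is mounted at the origin on the work surface. World frame = base frame: x ahead of the robot, y to its left, z up, the work surface at z = 0. Lengths are in m, angles in rad, forces in N, time in s.
With the tool pointing down it reaches from about 0.25 to 0.8 m from the base axis. Payload 8.5 kg.
Tool frame: the origin (TCP) lies midway between the tips of the shut fingers; the grasp point (between the pads) lies r.grasp_offset behind it (r.grasp_offset is the distance from the TCP to the grasp point, in m); z points along the fingers, y is the line along which they close (so a half turn about z gives the same grasp; the last joint's range is limited). The gripper opens to 85 mm and grips with 20 to 120 N. Pads are 22 mm wide; open, the fingers measure 114 mm over their backs; the gripper's body (76 mm by 85 mm) begins 54 mm behind the grasp point. The pads swing forward as they close: fully open they stand 13 mm farther back than shut.
Start: joints at [-1.156, 0.238, -0.013, 1.319, 0, 1.571], TCP at [0.212, -0.48, 0.198] pointing down, gripper open.
Joint ranges: [-2.66, 2.66], [-1.03, 1.9], [-1.14, 1.46], [-1.82, 2.27], [-1.45, 1.34], [-3.14, 3.14]. Speed limits (rad/s): [2.22, 2.22, 2.79, 3.14, 3.14, 3.14].

### API

Orientations are given as a unit quaternion [w, x, y, z].
In Python, from cell import r, inverse_kinematics, grab_frame, camera_info, current_time, current_qpos, current_joint_vel, current_joint_efforts, current_tcp_pos, current_tcp_rot, current_force, current_torque, current_finger_gap, current_grasp_force gives the robot as it stands. The module is installed in compiled form; this text tells all that it offers. Calls block until the motion is done:
- r.move_ptp(position, orientation): joint-space move of the TCP to a pose.
- r.movel(position, v=0.15, ori=None, threshold=None): straight line of the TCP; ori=None keeps the orientation; v is the mean speed in m/s. With threshold (N) it stops when the force on the tool has changed by that much, and returns True; else False.
- r.goto_joints(angles): joint-space move.
- r.gripper_to(opening): finger opening in m; the grip force is fixed at half the most; returns when the fingers have stopped.
- r.hold(seconds).
- inverse_kinematics(position, orientation): joint angles nearest the present ones, or None.
- grab_frame(name): name is "scene" or "top"; returns the picture (480x640x3 uint8, red, green, blue); there is no depth.
- camera_info(name): a dict with "fovy" (degrees; the focal length in pixels is half the picture's height over the tangent of half this angle, whatever the lens; pixels are square), "cx", "cy" (the principal point, pixels), "pose" (4x4, takes a point from camera to world coordinates). Camera axes: x right, y down, z forward; pixel columns grow to the right and rows downward; lengths in m; the calibration is good to about 2 mm. A picture is of the moment at which its call begins. camera_info takes no time and is no camera call.
A pose or a line that the arm cannot do raises r.Unreachable and nothing moves.
- r.finish_job(): hands the job in; it is judged then, once.
Readings, each from a call of its own:
- current_time(): time.
- current_qpos(): joint angles.
- current_joint_vel(): joint speeds.
- current_joint_efforts(): joint torques, N m.
- current_tcp_pos(): TCP position.
- current_tcp_rot(): TCP orientation.
- current_force(): force on the tool from outside, world axes, zero at the start.
- current_torque(): the same for the moment, N m.
- current_finger_gap(): finger opening in m.
- current_grasp_force(): force on a finger pad.
Only numpy, scipy, OpenCV 4.12 (cv2) and the standard library are available. Lean on these libraries where they do the work, as an engineer would, in place of code of your own. Each camera call takes 0.05 s, during which the arm holds its last target. There are 200 camera calls.

## Working session

There is one attempt and no reset: what is moved stays moved. The work goes in short steps, each a Python script; the robot and the scene stay as the last script left them, time stands still between calls to the robot, and variables do not carry over. Pictures are saved under pics/ and viewed, at most 10 in all, crops included, and the job is handed in when it is done.

```bash
mkdir -p pics; python3 - <<'E'
from cell import *
import cv2
for n in("scene","top"):
    cv2.imwrite(f"pics/{n}0.png",grab_frame(n)[:,:,::-1]); print(n,camera_info(n))
print(r.grasp_offset,current_tcp_rot(),current_time())
E
```

```text
scene {'fovy': 56.97157054884154, 'cx': 318.40599572447525, 'cy': 239.55266592127572, 'pose': array([[-0.22470063,  0.79712593, -0.56044614,  1.1063835 ],
       [ 0.97430917,  0.17481673, -0.14198855,  0.17219286],
       [-0.0152074 , -0.57795273, -0.81592853,  0.95199234],
       [ 0.        ,  0.        ,  0.        ,  1.        ]])}
top {'fovy': 53.1935833867341, 'cx': 321.1380750505597, 'cy': 245.84943837748986, 'pose': array([[-0.12484458, -0.97184831,  0.19981163,  0.33429323],
       [-0.99216482,  0.12325451, -0.0204278 ,  0.03587461],
       [-0.00477496, -0.20079637, -0.97962136,  1.16672249],
       [ 0.        ,  0.        ,  0.        ,  1.        ]])}
0.0187 [-6.62414861e-04  9.78568062e-01  2.05922518e-01 -1.60791903e-04] 0.1
```

View pics/scene0.png

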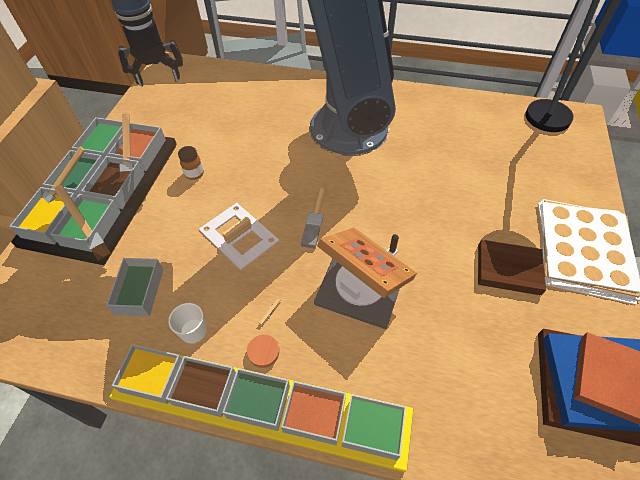

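View pics/top0.png

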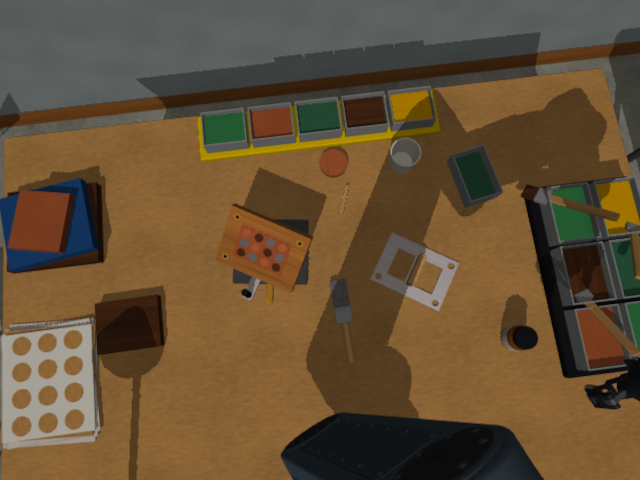

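The scene view shows the stand at about (355,275) and the plate at (238,235). In the top view the bed is at (265,247), the knob near (248,293), the brass tongue near (269,296) and the plate at (416,272). I'll enlarge these areas.

```bash
python3 - <<'E'
import cv2
t=cv2.imread("pics/top0.png");s=cv2.imread("pics/scene0.png")
a=cv2.resize(t[195:320,205:325],None,fx=4.8,fy=4.8,interpolation=cv2.INTER_CUBIC)[:590,:400*2]
cv2.imwrite("pics/c1.png",a)
cv2.imwrite("pics/c2.png",cv2.resize(s[190:340,190:430],None,fx=3.3,fy=3.3,interpolation=cv2.INTER_CUBIC))
cv2.imwrite("pics/c3.png",cv2.resize(t[225:315,360:470],None,fx=6,fy=6,interpolation=cv2.INTER_CUBIC))
E
```

```text
(no output)
```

View pics/c1.png

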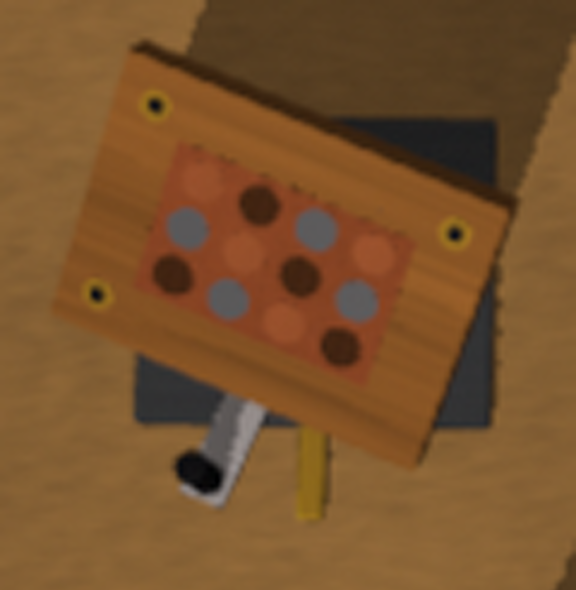

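View pics/c2.png

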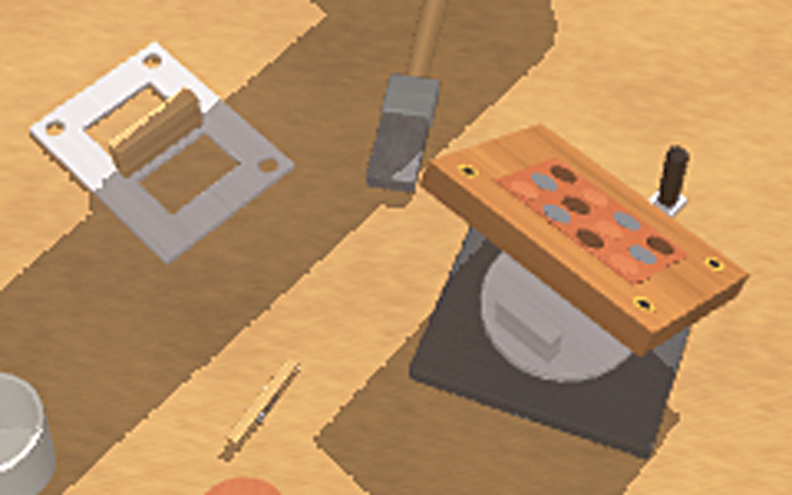

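View pics/c3.png

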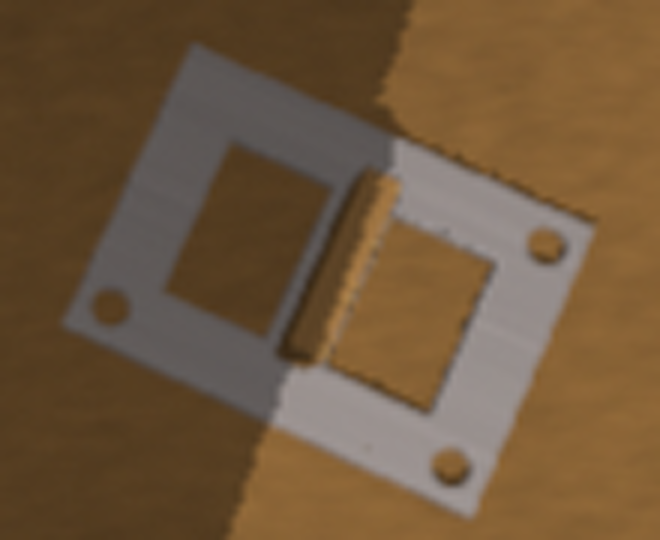

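The crops give clear hole positions for both the bed (tilted, turned clockwise) and the plate, plus knob top at c1 (198,470) / c2 (680,152) and tongue at c1 (312,518). The plate's hole-less corner is upper left in c3, so the plate is turned about 155-180° from the bed. Next I'll compute positions.

```bash
cat > h.py <<'E'
import numpy as np
from cell import *
from scipy.spatial.transform import Rotation as R
def ray(n,p):
    c=camera_info(n);f=240/np.tan(np.radians(c["fovy"])/2)
    d=c["pose"][:3,:3]@np.array([(p[0]-c["cx"])/f,(p[1]-c["cy"])/f,1]);return c["pose"][:3,3],d/np.linalg.norm(d)
def onz(n,p,z):
    o,d=ray(n,p);return o+d*(z-o[2])/d[2]
def tri(p,q):
    (a,d),(b,e)=ray("top",p),ray("scene",q)
    t=np.linalg.lstsq(np.c_[d,-e],b-a,rcond=None)[0];x,y=a+d*t[0],b+e*t[1];return (x+y)/2,np.linalg.norm(x-y)
def down(psi):  # tool down, yaw psi, wxyz
    return (R.from_euler("z",psi)*R.from_euler("x",np.pi)).as_quat()[[3,0,1,2]]
def crop(p,s,o): return (np.array(p)+.5)/s-.5+np.array(o)
c1=lambda *p:crop(p,4.8,(205,195)); c2=lambda *p:crop(p,3.3,(190,190)); c3=lambda *p:crop(p,6,(360,225))
E
python3 - <<'E'
from h import *
np.set_printoptions(precision=4,suppress=True)
for n,a,b in(("b0",(155,105),(643,303)),("b1",(455,234),(468,171)),("b2",(97,293),(714,264)),("knob",(198,470),(680,152))):
    p,e=tri(c1(*a),c2(*b));print(n,p,e)
    if n[0]=="b": globals()[n]=p
print("d",np.linalg.norm(b0-b1),np.linalg.norm(b0-b2))
x=b0-b2;y=b0-b1;print("tilt",np.arctan2(x[2],np.hypot(*x[:2])),"yaw",np.arctan2(x[1],x[0]),np.arctan2(-y[0],y[1]))
for z,p in((.018,(135,423)),(.018,(492,428)),(.018,(495,120)),(.015,(312,518)),(.0,(312,518))):print("foot",onz("top",c1(*p),z))
print("knob",onz("top",c1(198,470),.098))
f=[onz("top",c1(*p),.018) for p in((135,423),(492,428),(495,120))]
print("foot c",(f[0]+f[2])/2,np.arctan2(-(f[0]-f[1])[0],(f[0]-f[1])[1]),np.linalg.norm(f[0]-f[1]),np.linalg.norm(f[2]-f[1]))
P=[onz("top",c3(*p),.005) for p in((450,466),(111,306),(547,245))]
print(P,np.linalg.norm(P[0]-P[1]),np.linalg.norm(P[0]-P[2]));c=(P[1]+P[2])/2;x=P[0]-P[2];y=P[0]-P[1]
print("plate",c,np.arctan2(x[1],x[0]),np.arctan2(-y[0],y[1]))
print(np.mean([onz("top",c3(*p),.041) for p in((380,180),(305,355))],0))
E
```

```text
b0 [0.6302 0.1903 0.15  ] 0.0008619976100295629
b1 [0.5533 0.0613 0.1484] 0.0010624507889008576
b2 [0.5575 0.2342 0.0964] 0.0013807402521770662
knob [0.4679 0.1973 0.0948] 0.006324316087815197
d 0.15014680818825815 0.1004012549486601
tilt 0.5636490041935733 yaw -0.5438066037251819 -0.5371511649517959
foot [0.5054 0.2347 0.018 ]
foot [0.4804 0.0571 0.018 ]
foot [0.6385 0.0366 0.018 ]
foot [0.4472 0.1517 0.015 ]
foot [0.4487 0.1532 0.    ]
knob [0.4679 0.1937 0.098 ]
foot c [0.572  0.1356 0.018 ] -0.13982831246951316 0.1793417067748811 0.15949271932902107
[array([ 0.399 , -0.2426,  0.005 ]), array([ 0.4802, -0.117 ,  0.005 ]), array([ 0.4827, -0.2973,  0.005 ])] 0.1495548664295498 0.10005672986007248
plate [ 0.4815 -0.2072  0.005 ] 2.5628859706202607 2.567158223094416
[ 0.4796 -0.2054  0.041 ]
```

```bash
cat >> h.py <<'E'
C=np.array([.5725,.136]); 
def loc(x,y,yaw,z): c,s=np.cos(yaw),np.sin(yaw); return [C[0]+c*x-s*y,C[1]+s*x+c*y,z]
E
python3 - <<'E'
from h import *
import cv2
y=-.54
p=current_tcp_pos(); r.movel([p[0],p[1],.32],v=.3); r.gripper_to(0)
r.move_ptp(loc(.021,0,y,.25),down(y))
r.movel(loc(.021,0,y,.172),v=.15)
F0=current_force()
print(r.movel(loc(.050,0,y,.086),v=.05,threshold=22),current_tcp_pos(),current_force()-F0,current_time())
r.movel(loc(.045,0,y,.2),v=.25); r.gripper_to(.06)
r.move_ptp(loc(-.12,0,y,.2),down(y))
cv2.imwrite("pics/t1.png",grab_frame("top")[:,:,::-1]);cv2.imwrite("pics/s1.png",grab_frame("scene")[:,:,::-1])
s=cv2.imread("pics/s1.png");cv2.imwrite("pics/s1c.png",cv2.resize(s[170:340,270:470],None,fx=3.5,fy=3.5,interpolation=cv2.INTER_CUBIC))
print(current_time())
E
```

```text
False [0.61512002 0.11041053 0.08594399] [0.78876723 0.41318222 2.04072093] 7.3583
9.3667
```

View pics/s1c.png

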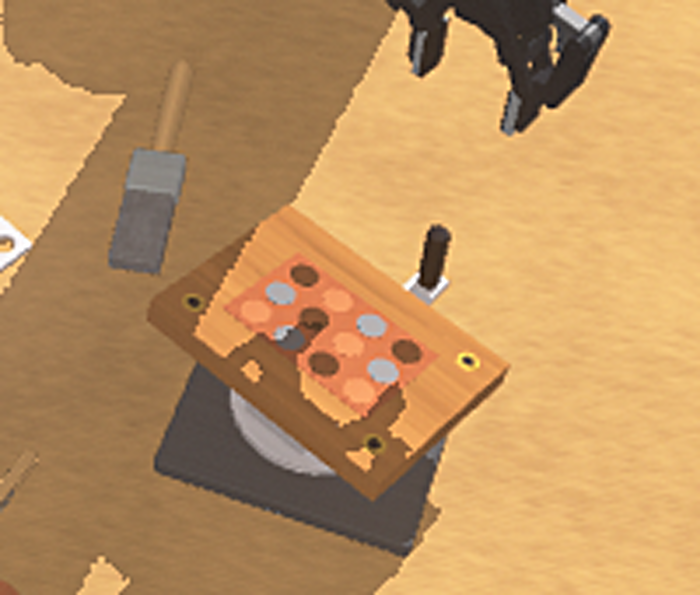

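The scene crop shows the bed mostly lowered, with holes at (193,302), (467,361) and (373,443), but the 2 N end force says it has not reached the stop. I'll press further until the force rises.

```bash
python3 - <<'E'
from h import *
import cv2
y=-.54
r.movel(loc(-.12,0,y,.2),v=.3); r.gripper_to(0)
r.move_ptp(loc(.05,0,y,.13),down(y))
F0=current_force()
print(r.movel(loc(.055,0,y,.065),v=.04,threshold=22),current_tcp_pos(),current_force()-F0,current_time())
r.movel(loc(.05,0,y,.16),v=.25); r.gripper_to(.06)
r.move_ptp(loc(-.12,0,y,.16),down(y))
t=grab_frame("top")[:,:,::-1];cv2.imwrite("pics/t2.png",t);cv2.imwrite("pics/s2.png",grab_frame("scene")[:,:,::-1])
s=cv2.imread("pics/s2.png")
cv2.imwrite("pics/c4.png",np.hstack([cv2.resize(t[210:320,215:315],None,fx=4,fy=4,interpolation=cv2.INTER_CUBIC),cv2.resize(s[220:330,300:400],None,fx=4,fy=4,interpolation=cv2.INTER_CUBIC)]))
print(current_time())
E
```

```text
False [0.61956511 0.10783613 0.06503863] [ 4.72198725 -0.61368445  3.24655319] 12.7667
14.7167
```

View pics/c4.png

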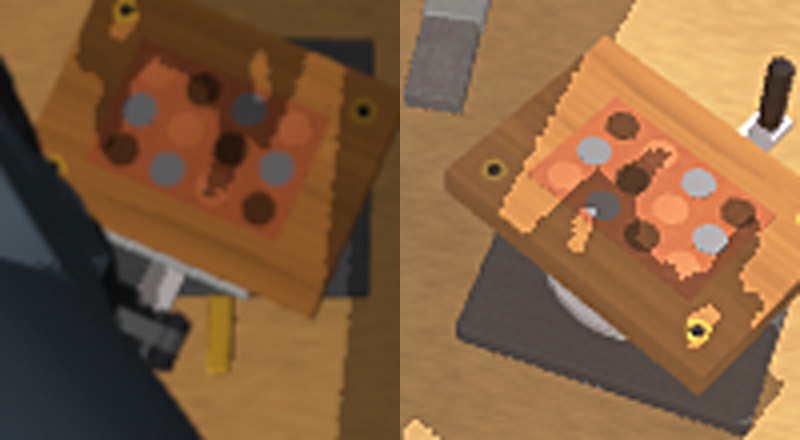

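The crop shows the bed apparently still raised, with hole0 at (125,10) top / (298,331) scene and hole1 at (364,110) / (94,170). I'll triangulate both and check.

```bash
python3 - <<'E'
from h import *
np.set_printoptions(precision=4,suppress=True)
T=lambda *p:crop(p,4,(215,210)); S=lambda *p:crop(p,4,(300,220))
for a,b in(((125,10),(298,331)),((364,110),(94,170))): print(tri(T(*a),S(*b)))
S1=lambda *p:crop(p,3.5,(270,170))
for p in ((193,302),(467,361),(373,443)): print("s1",onz("scene",S1(*p),.09))
print(inverse_kinematics(loc(.055,0,-.54,.065),down(-.54)),current_qpos(),current_tcp_pos(),current_finger_gap())
E
```

```text
(array([0.6538, 0.177 , 0.0954]), np.float64(0.0009573995707722678))
(array([0.5774, 0.0471, 0.0952]), np.float64(0.0016758011643458234))
s1 [0.5566 0.0472 0.09  ]
s1 [0.563  0.2298 0.09  ]
s1 [0.6351 0.1797 0.09  ]
[ 0.1721  0.4817  0.0067  1.0958  0.     -2.4295] [ 0.3975  0.2287 -0.1257  1.2156 -0.0002 -2.2035] [0.4706 0.1975 0.1601] 0.059780453170637474
```

Hole heights of 95 mm don't agree with a TCP at 65 mm. I'll touch the bed near its hinge, where the height is known, to see how contact really shows up.

```bash
python3 - <<'E'
from h import *
np.set_printoptions(precision=4,suppress=True)
y=-.54
r.gripper_to(0);print("gap",current_finger_gap())
r.move_ptp(loc(-.05,0,y,.13),down(y))
F0=current_force()
for z in np.arange(.11,.064,-.009):
    t=r.movel(loc(-.05,0,y,z),v=.05,threshold=12); print(t,current_tcp_pos(),current_force()-F0,current_finger_gap())
    if t: break
r.movel(loc(-.05,0,y,.13),v=.2);print(current_time())
E
```

```text
gap -0.00024468115728331345
False [0.5294 0.1619 0.11  ] [-0.2521 -1.2942 -0.0011] -0.00023301453206565575
False [0.5293 0.1616 0.1006] [ 0.292  -1.5744 -0.4815] 0.00020126155354468253
False [0.5293 0.1616 0.0916] [ 0.6115 -1.1236 -0.2877] 0.00031834397154356013
False [0.5293 0.1616 0.0826] [-0.1183 -0.3853 -0.6212] -0.0004939064281908906
False [0.5293 0.1616 0.0736] [ 0.3245 -0.2481  0.4316] 0.0003063685172789712
False [0.5293 0.1616 0.0646] [ 0.1036 -0.3445 -0.2634] -0.00018022183248491902
18.4083
```

```bash
python3 - <<'E'
from h import *
import cv2
np.set_printoptions(precision=4,suppress=True)
y=-.54
t=r.movel(loc(-.05,0,y,.045),v=.06,threshold=8); print(t,current_tcp_pos(),current_force(),current_time())
s=grab_frame("scene")[:,:,::-1];t=grab_frame("top")[:,:,::-1]
cv2.imwrite("pics/s3.png",s);cv2.imwrite("pics/t3.png",t)
cv2.imwrite("pics/c5.png",np.hstack([cv2.resize(t[210:320,215:315],None,fx=4,fy=4,interpolation=cv2.INTER_CUBIC),cv2.resize(s[200:310,300:400],None,fx=4,fy=4,interpolation=cv2.INTER_CUBIC)]))
E
```

```text
True [0.5295 0.1613 0.0579] [0.8819 0.0098 0.472 ] 19.4917
```

View pics/c5.png

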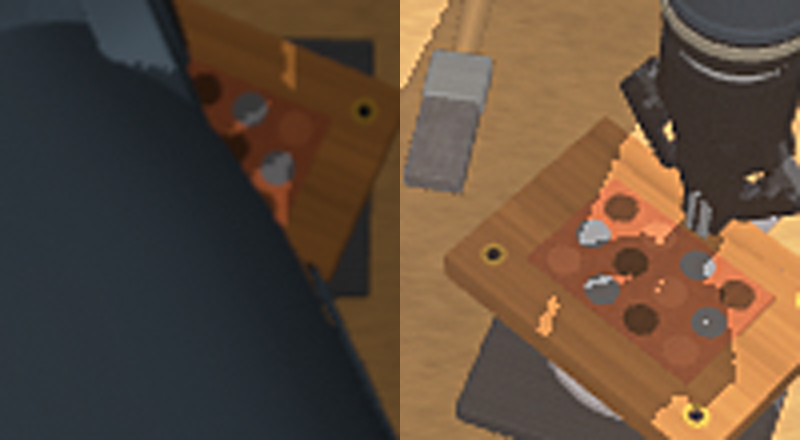

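The scene half shows the shut fingertips standing on the bed at about (700,230). I'll cast that pixel onto z=0.09 to compare it with the reported TCP.

```bash
python3 - <<'E'
from h import *
np.set_printoptions(precision=4,suppress=True)
for p in((293,232),(305,236)):
    for z in (.058,.09): print(z,onz("scene",crop(p,4,(300,200)),z))
print(current_tcp_pos(),current_tcp_rot(),current_qpos(),current_finger_gap(),current_force(),current_joint_efforts())
E
```

```text
0.058 [0.5161 0.1564 0.058 ]
0.09 [0.5373 0.157  0.09  ]
0.058 [0.5174 0.1639 0.058 ]
0.09 [0.5385 0.1642 0.09  ]
[0.5291 0.1615 0.0579] [ 0.0004  0.9638 -0.2667 -0.0006] [ 0.2963  0.3695 -0.1999  1.0029 -0.     -2.3053] 0.00013884963462572152 [ 0.9475 -1.0764  0.6677] [  0.1697 -59.6285  30.1153   0.2446   0.0906   0.0013]
```

```bash
python3 - <<'E'
from h import *
np.set_printoptions(precision=4,suppress=True)
for p in((513,132),(420,73)):
    for z in (.2,.215,.23,.245): print(z,onz("scene",crop(p,3.5,(270,170)),z))
print(loc(-.12,.035,-.54,.2),loc(-.12,-.035,-.54,.2))
E
```

```text
0.2 [0.4599 0.231  0.2   ]
0.215 [0.4728 0.2298 0.215 ]
0.23 [0.4857 0.2286 0.23  ]
0.245 [0.4986 0.2275 0.245 ]
0.2 [0.4234 0.1678 0.2   ]
0.215 [0.437  0.1678 0.215 ]
0.23 [0.4507 0.1679 0.23  ]
0.245 [0.4643 0.168  0.245 ]
[np.float64(0.48756971794420007), np.float64(0.22771612284610743), 0.2] [np.float64(0.45158019852848214), np.float64(0.16767651515063975), 0.2]
```

The same 30 mm shift shows in the air, where the open tips appear at about z=0.23 for a TCP of 0.20. So the real tip sits about 31 mm higher than reported, and I'll use that from here. I'll finish pressing the bed down and then swivel it.

```bash
cat >> h.py <<'E'
DZ=.031   # real z = reported z + DZ
E
python3 - <<'E'
from h import *
import cv2
np.set_printoptions(precision=4,suppress=True)
y=-.54
r.movel(loc(-.05,0,y,.085),v=.2)
r.movel(loc(.052,0,y,.085),v=.25)
print(r.movel(loc(.052,0,y,.045),v=.04,threshold=20),current_tcp_pos(),current_force(),current_time())
r.movel(loc(.052,0,y,.10),v=.25); r.gripper_to(.05)
zk=.080-.0187-DZ
r.movel(loc(-.12,0,y,.10),v=.25,ori=down(y))
r.movel(loc(-.12,0,y,zk),v=.15)
r.gripper_to(0);print("gap",current_finger_gap(),current_grasp_force(),current_force())
for a in np.linspace(y,-.14,6)[1:]: r.movel(loc(-.12,0,a,zk),v=.06,ori=down(a))
print(current_force(),current_tcp_pos())
r.gripper_to(.05)
r.movel(loc(-.12,0,-.14,.12),v=.25)
r.move_ptp([.48,-.1,.16],down(-.35))
t=grab_frame("top")[:,:,::-1];s=grab_frame("scene")[:,:,::-1]
cv2.imwrite("pics/s4.png",s);cv2.imwrite("pics/t4.png",t)
cv2.imwrite("pics/c6.png",np.hstack([cv2.resize(t[205:315,215:315],None,fx=4,fy=4,interpolation=cv2.INTER_CUBIC),cv2.resize(s[220:330,310:410],None,fx=4,fy=4,interpolation=cv2.INTER_CUBIC)]))
print(current_time())
E
```

```text
True [0.6177 0.1095 0.0572] [-2.1552 -0.0293 10.4702] 21.15
gap 0.014203111112714743 58.38132619857788 [-1.0251 -0.7673  6.9983]
[-0.5147 -1.6546  5.9119] [0.4543 0.1526 0.0312]
27.4667
```

View pics/c6.png

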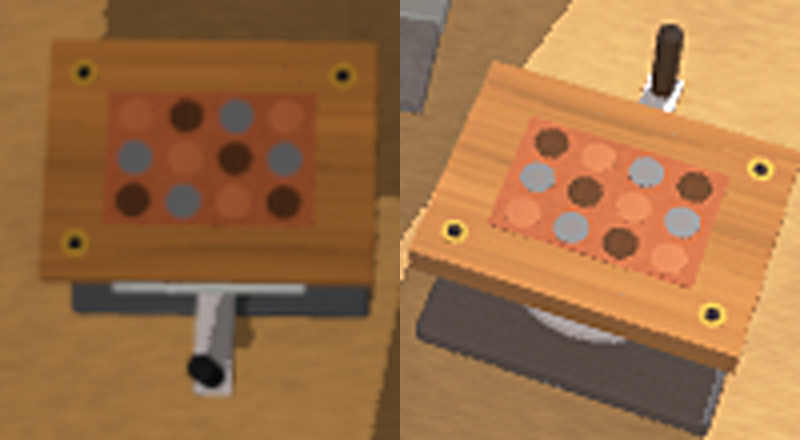

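The bed looks level and square. Holes: top (84,72), (343,75), (75,242); scene half (312,314), (54,230), (361,168). The tongue is now hidden under the knob's arm.

```bash
python3 - <<'E'
from h import *
np.set_printoptions(precision=4,suppress=True)
T=lambda *p:crop(p,4,(215,205)); S=lambda *p:crop(p,4,(310,220))
B=[tri(T(*a),S(*b)) for a,b in(((84,72),(312,314)),((343,75),(54,230)),((75,242),(361,168)))]
print(B); B=[b[0] for b in B]
for name,Q in(("tri",B),("top",[onz("top",T(*a),.09) for a in((84,72),(343,75),(75,242))])):
    x=Q[0]-Q[2];y=Q[0]-Q[1];print(name,(Q[1]+Q[2])/2,np.arctan2(x[1],x[0]),np.arctan2(-y[0],y[1]),"tilt",np.arcsin(x[2]/.1))
e=onz("top",T(73,313),.018)-onz("top",T(368,316),.018);print("foot yaw",np.arctan2(-e[0],e[1]))
e=onz("top",T(52,42),.09)-onz("top",T(376,42),.09);print("bed far edge",np.arctan2(-e[0],e[1]))
e=onz("top",T(42,280),.09)-onz("top",T(375,285),.09);print("bed near edge",np.arctan2(-e[0],e[1]))
E
```

```text
[(array([0.6337, 0.204 , 0.0886]), np.float64(0.0012340461077640467)), (array([0.6127, 0.0551, 0.0892]), np.float64(0.0012940080603938318)), (array([0.5346, 0.2183, 0.0894]), np.float64(0.001922337655345917))]
tri [0.5737 0.1367 0.0893] -0.14251588993686962 -0.13973516421287155 tilt -0.008258913112192727
top [0.5736 0.1358 0.09  ] -0.14071103366058618 -0.13832079593337512 tilt 0.0
foot yaw -0.13597871806936926
bed far edge -0.1264745228102935
bed near edge -0.14097187701778877
```

Measured bed: centre (0.5737, 0.136), yaw −0.139, level and square. Now I'll take the plate.

```bash
python3 - <<'E'
from h import *
import cv2
np.set_printoptions(precision=4,suppress=True)
g=[.4812,-.2065]; a=-.577; zg=.026-.0187-DZ
r.move_ptp([*g,.08],down(a))
print(r.movel([*g,zg],v=.1,threshold=12),current_tcp_pos(),current_force())
r.gripper_to(0);print("gap",current_finger_gap(),current_grasp_force())
zg=current_tcp_pos()[2];print("zg",zg)
r.movel([*g,.16],v=.2)
print("gap",current_finger_gap(),current_force())
r.move_ptp([.5737,.136,.16],down(3.002))
r.movel([.5737,.136,zg+.115],v=.1);r.hold(.3)
print(current_tcp_pos(),current_tcp_rot(),current_qpos(),current_time(),current_finger_gap())
t=grab_frame("top")[:,:,::-1];s=grab_frame("scene")[:,:,::-1]
cv2.imwrite("pics/s5.png",s);cv2.imwrite("pics/t5.png",t)
cv2.imwrite("pics/c7.png",np.hstack([cv2.resize(t[205:315,215:315],None,fx=4,fy=4,interpolation=cv2.INTER_CUBIC),cv2.resize(s[210:320,310:410],None,fx=4,fy=4,interpolation=cv2.INTER_CUBIC)]))
E
```

```text
False [ 0.4817 -0.2067 -0.0231] [-0.0775 -0.1145  0.3138]
gap 0.01505986944222112 59.582051038742065
zg -0.02312469642064969
gap 0.015219322214496133 [-0.294  -0.3083 -2.0893]
[0.574  0.1361 0.0923] [0.0004 0.0698 0.9976 0.0001] [ 0.2328  0.3995 -0.0556  1.1149  0.      0.3724] 34.65 0.015137633029345076
```

View pics/c7.png

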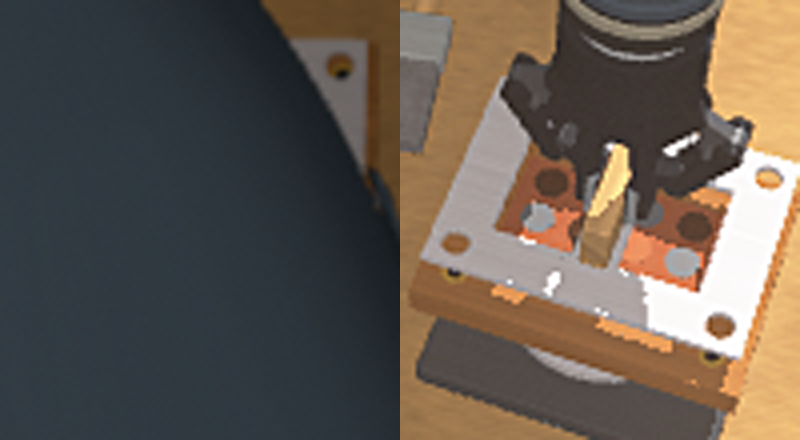

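The final view shows the plate over the bed with its hole-less corner on the same side as the bed's. Plate holes: scene half (321,325), (56,243), (369,178); top (340,67). I'll measure the offset against the bed.

```bash
python3 - <<'E'
from h import *
np.set_printoptions(precision=4,suppress=True)
T=lambda *p:crop(p,4,(215,205)); S=lambda *p:crop(p,4,(310,210)); S4=lambda *p:crop(p,4,(310,220))
print("h1 tri",tri(T(340,67),S(56,243)))
for z in(.115,.12):
    Q=[onz("scene",S(*p),z) for p in((321,325),(56,243),(369,178))]
    x=Q[0]-Q[2];y=Q[0]-Q[1];print(z,(Q[1]+Q[2])/2,np.arctan2(x[1],x[0]),np.arctan2(-y[0],y[1]),np.linalg.norm(x),np.linalg.norm(y))
Q=[onz("scene",S4(*p),.09) for p in((312,314),(54,230),(361,168))];x=Q[0]-Q[2];y=Q[0]-Q[1]
print("bed in scene",(Q[1]+Q[2])/2,np.arctan2(x[1],x[0]),np.arctan2(-y[0],y[1]),np.linalg.norm(x),np.linalg.norm(y))
print("top h1 plate/bed",onz("top",T(340,67),.12),onz("top",T(343,75),.09))
E
```

```text
h1 tri (array([0.6108, 0.0559, 0.1155]), np.float64(0.0014710132958562082))
0.115 [0.5704 0.1382 0.115 ] -0.1381915200982521 -0.1290731037028805 0.10029949488153196 0.150662800344351
0.12 [0.5736 0.1384 0.12  ] -0.13819152009825222 -0.1290731037028806 0.09970032873216977 0.14976277537372612
bed in scene [0.5739 0.1375 0.09  ] -0.14540721756617303 -0.14187765737774688 0.10062350754777169 0.15022984052419308
top h1 plate/bed [0.6097 0.0551 0.12  ] [0.6127 0.0545 0.09  ]
```

```bash
python3 - <<'E'
from h import *
import cv2
np.set_printoptions(precision=4,suppress=True)
r.movel([.5752,.1354,-.0231+.105],v=.04,ori=down(2.995),threshold=8);r.hold(.5)
p=current_tcp_pos();print(p,current_force(),current_finger_gap(),current_grasp_force(),current_time())
cv2.imwrite("pics/s6.png",grab_frame("scene")[:,:,::-1])
s=grab_frame("scene")
# dark hole blobs: bright-rim plate holes by contour near predicted positions (numeric check)
c=camera_info("scene");f=240/np.tan(np.radians(c["fovy"])/2);M=np.linalg.inv(c["pose"])
cc,ss=np.cos(-.139),np.sin(-.139)
for x,y in((.05,.075),(.05,-.075),(-.05,.075)):
    w=np.array([.5739+cc*x-ss*y,.137+ss*x+cc*y,.110,1]);q=M@w;u=np.array([f*q[0]/q[2]+c["cx"],f*q[1]/q[2]+c["cy"]])
    i,j=np.round(u).astype(int);k=cv2.resize(s[j-9:j+10,i-9:i+10],None,fx=4,fy=4,interpolation=cv2.INTER_CUBIC)
    m=(cv2.cvtColor(k,cv2.COLOR_RGB2HSV)[...,1]>90).astype(np.uint8)
    n,_,st,ce=cv2.connectedComponentsWithStats(m)
    b=[(st[t,4]/16,crop(ce[t],4,(i-9,j-9))) for t in range(1,n) if np.hypot(*(ce[t]-38))<22 and st[t,4]>100]
    print(u,[(a,e,onz("scene",e,.109)[:2]-w[:2]) for a,e in b])
E
```

```text
[0.5752 0.1354 0.082 ] [ 0.0661 -0.0349 -1.956 ] 0.015090365708840656 58.64413619041443 35.65
[388.5908 293.5034] [(np.float64(28.0625), array([388.3371, 294.2982]), array([ 0.0015, -0.0002]))]
[323.0342 272.5045] [(np.float64(25.5625), array([322.9642, 273.0712]), array([0.0009, 0.    ]))]
[400.6363 256.801 ] [(np.float64(24.0625), array([400.6224, 257.7023]), array([0.0018, 0.0003]))]
```

```bash
python3 -c "
from cell import *
print(r.finish_job())"
```

```text
the job is handed in; nothing more can be done
None
```

I levelled and squared the stand, then handed the job in at about 36 s still holding the plate level about 15 mm above the bed, its three holes within about 2 mm of the threaded ones by the last camera check.

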